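# Open the bench clamp around a glued-up block

## Task

The glue has set: open the bar clamp that has the wooden block standing between its jaws, so that the block can be taken out later. With the fingertips press the release plate on top of its sliding jaw, keep it down, and push that jaw back along the bar, away from the block, until it is fully against the end stop; then let the plate spring up. Nothing needs to be grasped: lift and carry nothing, and leave the block, the other (empty) clamp and everything else on the bench as they are.

Things in the scene. Friction and masses are not known exactly. Their poses are not given: they have to be found in the camera images.
- clamp: To open (block in it): fixed bench bar clamp, 315 mm long. Origin: on the bench top under its middle; +x runs along the bar in the opening direction (about world +y, within 0.2 rad), z up. Steel bar 20 mm wide, top at 45 mm. Fixed jaw 48 mm wide, 100 mm high, its face at x = -140 mm. End stop x 118 to 138 mm, 57 mm high. Grey bed 45 mm high up to x = -84 mm.
- jaw (a joint): Gap between the jaw faces of the clamp to open, m: 0 closed, 0.170 fully back at the end stop; starts 0.047 to 0.075. At q the face of the sliding jaw is at clamp x = -140 mm + q. Unreleased, the ratchet blocks opening after at most 12 mm; released, it slides with about 4 N of friction (more if fast) and stays where left. Push it by its thumb stop, fingertips in the pocket.
- release (a joint): Release plate of that jaw, m pressed down: 0 up, 0.010 at its bottom stop. The ratchet is free beyond about 0.005; 0.006 to 0.010 is a good press, to be kept while pushing. Spring: about 2.5 N when up, 5.3 N at the bottom; rises when let go. At the start it reads 0 to 0.005, since the pawl may rest under a tooth.
- release_top (a point): Centre of the top of the release plate of the clamp to open; moves with jaw and plate. Ribbed bright plate 48 mm along the bar, 36 mm wide, top 78 mm above the bench when up, 68 mm when fully pressed; 45 mm behind the jaw face. It floors an open-sided pocket 55 mm long between jaw head (17 mm thick, 44 mm wide, 100 mm high) and thumb stop.
- jaw_stop (a point): Top edge, at mid-width, of the thumb stop's face that looks into the pocket, 93 mm above the bench, 72 mm behind the jaw face, 27 mm behind the plate's centre; moves with the jaw. The thumb stop is an upright block at the rear of the sliding jaw, 16 mm thick, 44 mm wide.
- block: Glued-up wooden block, two boards, 44 mm (along the bar) x 70 mm x 60 mm high, standing loose on the clamp's bed close to the fixed jaw, its top 105 mm above the bench. Origin: centre of its underside. Leave it standing.
- clamp2: The other, empty clamp, identical, parallel to the first within 0.4 rad and about 190 mm nearer to or farther from the robot. Leave it alone.
- jaw2 (a joint): Sliding jaw of the empty clamp: gap in m as for jaw, starts between 0.03 and 0.13. Must stay.
- jar: never handled: small glass jar with a steel lid, 36 mm wide, 55 mm high, between the clamps. Origin: centre of its underside.
- offcut: never handled: wood offcut 34 x 55 x 28 mm high between the clamps. Origin: centre of its underside.
- bottle: never handled: white glue bottle, 60 mm wide, 170 mm high, at the left. Origin: centre of its underside.
- mug: never handled: white mug, 80 mm wide, 95 mm high, at the right. Origin: centre of its underside.
- hammer: never handled: hammer lying at the right. Origin: underside, mid-length.
- screwdriver: never handled: screwdriver lying at the left, nearer the robot. Origin: underside, mid-length.
- brick: never handled: loose brick 200 x 100 x 60 mm at the far right. Origin: centre of its underside.
- jaw2_stop (a point): Top edge of the thumb stop on the empty clamp's jaw, as jaw_stop.

How it is judged:
By the outcome, as a careful person would: the job done as asked, in the order asked, and still so for the second after the job is handed in, with the robot touching nothing.
It also fails if it takes over 35 s, if anything falls off the work surface, if the arm or the gripper's body presses on something with over 40 N, if the wrist force passes 120 N, or if a joint passes its speed limit or range.

## Robot

A 6-joint arm with a two-finger parallel gripper is mounted at the origin on the work surface. World frame = base frame: x ahead of the robot, y to its left, z up, the work surface at z = 0. Lengths are in m, angles in degrees, forces in N, time in s.
With the tool pointing down it reaches from about 0.425 to 1.125 m from the base axis. Payload 14.9 kg.
Tool frame: the origin (TCP) lies at the very end of the fingers, on their centre line; the grasp point (between the pads) lies 19 mm behind it (arm.grasp_offset is the distance from the TCP to the grasp point, in m); z points along the fingers, y is the line along which they close (so a half turn about z gives the same grasp; the last joint's range is limited). The gripper opens to 91 mm and grips with 3 to 60 N. Pads are 32 mm wide; open, the fingers measure 118 mm over their backs; the gripper's body (76 mm by 178 mm) begins 60 mm behind the grasp point.
Start: joints at [-65.162, 21.709, 99.362, -0, 58.929, -1.908], TCP at [0.315, -0.625, 0.214] pointing down, gripper open.
Joint ranges: [-158.91, 158.91], [-42.39, 125.64], [0.06, 152.35], [-60.88, 240.88], [17.5, 164.5], [-176.32, 176.32]. Speed limits (degrees/s): [108.29, 108.29, 136.94, 180, 180, 180].

## Interface

Orientations are given as [roll, pitch, yaw] about the fixed x, y, z axes, in that order (R = Rz(yaw) Ry(pitch) Rx(roll)).
In Python, from workcell import arm gives the robot as it stands. The module is installed in compiled form; this text tells all that it offers.
- The arm moves only by the tool step_arm, never from a script. Its argument "rows" is a list that holds one entry, the list of rows, each a list of 7 numbers: the turn, a rotation vector about the tool's x, y, z scaled (see below), then the shift along the tool's x, y, z scaled (see below), then the finger opening in mm, from 0 to 91.2. In form: [[[rx, ry, rz, x, y, z, claw], ...]]. A call has 1 to 10 rows; each row shifts and turns the commanded pose from where the row before left it, along the tool's axes as they then stand; what a row does not reach is not made up. The controller multiplies each number of a shift by 30 cm and each number of a turn by pi rad. A row lasts 1/12 s, in which the tool goes at most 41.7 mm and 7.16 degrees, less where a joint would pass 70% of its speed; a pose out of reach is approached as far as the arm can. A call with a number of a shift or a turn outside -1 to 1 is refused whole. A call with a gripper value outside its range is refused whole. The fingers move at their own pace and stop on an object; "force" is the grip in N (left out, the last holds). Time passes only in rows, so rows that do not move let the fingers close. It gives the time, the measured TCP pose, the force, the opening and the grip force at its end, in the units of the state.
- arm.read_state(): the state, without advancing time (a new reading comes with each control period).
- arm.grab_frame(name): name is "side" or "top"; returns a dict with "image" (480x640x3 uint8, red, green, blue), "range_z" (480x640 float32, m along the optical axis (not along the pixel's ray), 0 where there is no reading), "mtx" (3x3 intrinsics, pixels), "k1" (the pictures are not rectified: a ray, as slopes to the right and down, at radius r is drawn at 1 + k1 r^2 times it, then the intrinsics apply), "rvec" (rotation vector, rad) and "tvec" (3), from world to camera coordinates, as OpenCV has them. Camera axes: x right, y down, z forward; pixel columns grow to the right and rows downward; lengths in m; the calibration is good to about 2 mm. A picture is of the moment at which its call begins.
- arm.job_done(): hands the job in; it is judged then, once.
The state is a dict: "t": time; "joint_positions": joint angles; "qvel": joint speeds; "joint_efforts": joint torques, N m; "tcp_pos": TCP position; "tool_rot": TCP orientation; "ft_force": force on the tool from outside, world axes, zero at the start; "wrist_torque": the same for the moment, N m; "width": finger opening in m; "grip_force": force on a finger pad.
Only numpy, scipy, OpenCV 4.12 (cv2) and the standard library are available. Lean on these libraries where they do the work, as an engineer would, in place of code of your own. Each camera call takes 0.05 s, during which the arm holds its last target. There are 200 camera calls.

## Working session

There is one attempt and no reset: what is moved stays moved. The work goes in short steps, Python scripts to look and compute and a tool call to move; the robot and the scene stay as the last step left them, time stands still between calls to the robot, and variables do not carry over. Pictures are saved under pics/ and viewed, at most 10 in all, crops included, and the job is handed in when it is done.

Besides the shell and the picture viewer there is one more tool, called after "Request:" by a JSON object that holds its "fn" and its "kwargs". step_arm: Moves the arm, as the interface text tells. Its arguments: {"type":"object","properties":{"rows":{"type":"array","items":{"type":"array","items":{"type":"array","items":{"type":"number"}}}},"force":{"type":"number"}},"required":["rows"]}

```bash
mkdir -p pics; cat > h.py <<'E'
import numpy as np, cv2
from workcell import arm
def cloud(f):
    h,w=f["range_z"].shape
    u,v=np.meshgrid(np.arange(w),np.arange(h))
    K=f["mtx"]
    d=np.array([f["k1"],0,0,0,0],float)
    # r defined on undistorted slopes: 1+k1 r^2
    p=cv2.undistortPoints(np.stack([u,v],-1).reshape(-1,1,2).astype(np.float64),K,d,).reshape(h,w,2)
    z=f["range_z"].astype(float)
    c=np.dstack([p[...,0]*z,p[...,1]*z,z])
    R=cv2.Rodrigues(np.array(f["rvec"],float))[0]
    P=(c-np.array(f["tvec"]).reshape(3))@R
    P[z==0]=np.nan
    return P
E
python3 - <<'E'
from h import *
for n in("top","side"):
    f=arm.grab_frame(n); np.savez(n+"0.npz",P=cloud(f),im=f["image"])
    cv2.imwrite(f"pics/{n}0.png",f["image"][...,::-1])
    R=cv2.Rodrigues(np.array(f["rvec"],float))[0]; print(n,-R.T@np.array(f["tvec"]).ravel(),f["mtx"][0,0],f["k1"])
print(arm.read_state())
E
```

```text
top [ 0.32196355 -0.09140335  1.36893051] 455.96452368834025 -0.012483507924082421
side [0.47570639 0.91188102 0.83885578] 552.6936813703139 -0.02986471794386833
{'t': 0.1, 'joint_positions': array([-6.51637382e+01,  2.17365912e+01,  9.93912540e+01, -1.23015129e-04,
        5.89275048e+01, -1.90776911e+00]), 'qvel': array([ 0.00453486, -0.10779983, -0.05987687, -0.03679578, -0.00023286,
       -0.07134639]), 'joint_efforts': array([ 2.45282186e-03, -7.65046835e+01, -4.35294986e+01,  6.53072563e-02,
        3.97836522e-02, -1.28826349e-05]), 'tcp_pos': array([ 0.31485652, -0.62480939,  0.21334937]), 'tool_rot': array([-1.79944677e+02, -1.73739503e-03,  2.67440936e+01]), 'ft_force': array([ 0.00575195,  0.43534301, -0.45700328]), 'wrist_torque': array([ 0.00187054,  0.00975816, -0.02135542]), 'grip_force': 0.0, 'width': 0.09090651084930375}
```

View pics/top0.png

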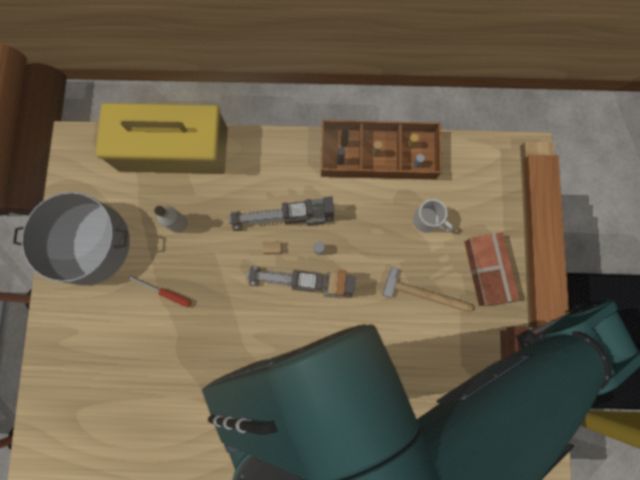

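View pics/side0.png

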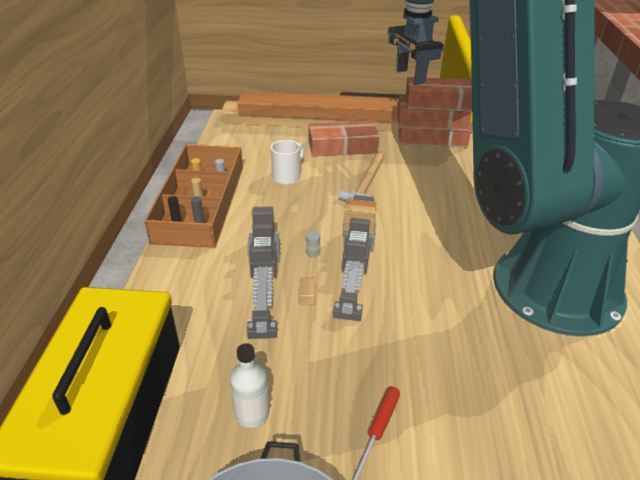

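The target is the nearer clamp: in the top view it spans (250,275) to (355,285), with the block at (337,283) and the release plate at about (307,281). In the side view the plate is at about (357,237).

```bash
python3 - <<'E'
from h import *
for n,box in(("top",(240,255,370,310)),("side",(325,190,385,325))):
    d=np.load(n+"0.npz");P=d["P"];x0,y0,x1,y1=box
    im=d["im"][y0:y1,x0:x1]; cv2.imwrite(f"pics/{n}crop.png",cv2.resize(im[...,::-1],None,fx=4 if n=="side" else 6,fy=4 if n=="side" else 6,interpolation=cv2.INTER_CUBIC))
    Q=P[y0:y1,x0:x1].reshape(-1,3)
    for lo,hi in((.03,.05),(.05,.062),(.066,.082),(.088,.0965),(.0965,.1025),(.1025,.11)):
        m=(Q[:,2]>lo)&(Q[:,2]<hi);q=Q[m]
        if len(q)>4: print(n,lo,len(q),"mean",q.mean(0).round(4),"min",q.min(0).round(3),"max",q.max(0).round(3))
P=np.load("top0.npz")["P"]
np.set_printoptions(linewidth=250)
print("top rows along bar (y,z)")
for v in (276,279,282,285): print(v,[(u,*(P[v,u]*1000).round(0).astype(int)) for u in range(246,360,2)if np.isfinite(P[v,u,2])])
E
```

```text
top 0.03 541 mean [0.4493 0.017  0.0424] min [ 0.405 -0.169  0.031] max [0.488 0.14  0.05 ]
top 0.05 244 mean [0.4487 0.0139 0.0574] min [ 0.408 -0.156  0.05 ] max [0.479 0.133 0.062]
top 0.066 223 mean [ 0.4461 -0.0413  0.0768] min [ 0.409 -0.169  0.066] max [ 0.466 -0.004  0.082]
top 0.088 130 mean [ 0.4448 -0.0523  0.0929] min [ 0.408 -0.173  0.088] max [0.472 0.006 0.096]
top 0.0965 297 mean [ 0.4408 -0.1249  0.0999] min [ 0.408 -0.173  0.097] max [0.48  0.003 0.102]
top 0.1025 315 mean [ 0.4451 -0.124   0.1054] min [ 0.41  -0.17   0.103] max [ 0.479 -0.07   0.11 ]
side 0.03 866 mean [0.4544 0.0378 0.0419] min [ 0.406 -0.289  0.03 ] max [0.488 0.141 0.05 ]
side 0.05 410 mean [0.4546 0.0274 0.0572] min [ 0.409 -0.144  0.05 ] max [0.482 0.133 0.062]
side 0.066 381 mean [ 0.4495 -0.0451  0.0762] min [ 0.41  -0.127  0.066] max [0.482 0.005 0.082]
side 0.088 276 mean [ 0.4495 -0.0533  0.0925] min [ 0.41  -0.17   0.088] max [0.481 0.006 0.096]
side 0.0965 256 mean [ 0.4434 -0.1101  0.1   ] min [ 0.413 -0.176  0.097] max [0.481 0.003 0.102]
side 0.1025 392 mean [ 0.4454 -0.1248  0.1058]
[... 10986 characters left out ...]
), np.int64(101)), (334, np.int64(432), np.int64(-117), np.int64(103)), (336, np.int64(432), np.int64(-123), np.int64(106)), (338, np.int64(432), np.int64(-128), np.int64(105)), (340, np.int64(432), np.int64(-134), np.int64(107)), (342, np.int64(433), np.int64(-139), np.int64(103)), (344, np.int64(433), np.int64(-145), np.int64(99)), (346, np.int64(433), np.int64(-151), np.int64(98)), (348, np.int64(433), np.int64(-156), np.int64(101)), (350, np.int64(433), np.int64(-162), np.int64(101)), (352, np.int64(434), np.int64(-168), np.int64(98)), (354, np.int64(434), np.int64(-173), np.int64(94)), (356, np.int64(442), np.int64(-185), np.int64(3)), (358, np.int64(443), np.int64(-192), np.int64(-5))]
```

View pics/topcrop.png

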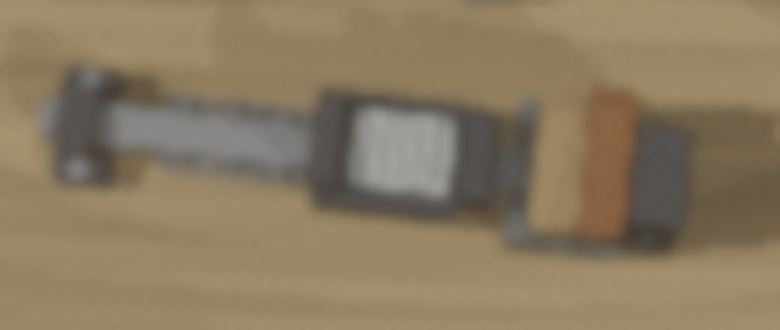

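View pics/sidecrop.png

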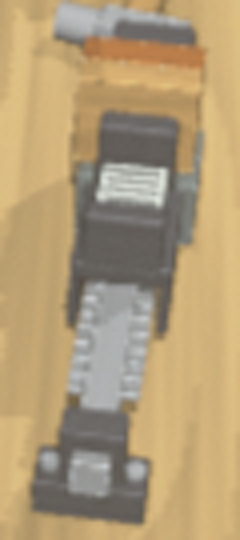

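```bash
python3 - <<'E'
from h import *
for n,box in(("top",(240,255,370,310)),("side",(325,190,385,325))):
    d=np.load(n+"0.npz");x0,y0,x1,y1=box
    Q=d["P"][y0:y1,x0:x1].reshape(-1,3);I=d["im"][y0:y1,x0:x1].reshape(-1,3).astype(int)
    g=I.min(1); sat=I.max(1)-g
    def rep(nm,m):
        q=Q[m]; lo,hi=np.percentile(q,[3,97],axis=0)
        print(n,nm,m.sum(),"med",np.median(q,0).round(4),"mid",((lo+hi)/2).round(4),"ext",(hi-lo).round(3))
    y=Q[:,1];z=Q[:,2]
    rep("plate",(z>.065)&(z<.088)&(g>135)&(y<0)&(y>-.075))
    rep("stop",(z>.086)&(z<.10)&(y>-.02)&(y<.015))
    rep("head",(z>.09)&(z<.107)&(y<-.06)&(y>-.088))
    rep("block",(z>.095)&(z<.115)&(y<-.09)&(sat>40))
    rep("fixj",(z>.09)&(z<.107)&(y<-.15)&(sat<35))
    for a in(.03,.05,.07,.09): rep("bar%.2f"%a,(z>.041)&(z<.05)&(abs(y-a)<.01)&(sat<30))
    rep("endstop",(z>.05)&(z<.064)&(y>.10))
E
```

```text
top plate 158 med [ 0.4463 -0.0411  0.0771] mid [ 0.4462 -0.042   0.0775] ext [0.029 0.037 0.009]
top stop 88 med [ 0.452  -0.0039  0.0918] mid [ 0.4516 -0.0037  0.0925] ext [0.041 0.015 0.009]
top head 94 med [ 0.4448 -0.0751  0.0993] mid [ 0.4447 -0.075   0.0991] ext [0.04  0.016 0.01 ]
top block 406 med [ 0.4435 -0.1249  0.1043] mid [ 0.4436 -0.1244  0.1046] ext [0.067 0.042 0.011]
top fixj 148 med [ 0.4387 -0.1615  0.0992] mid [ 0.4367 -0.1616  0.0991] ext [0.045 0.022 0.01 ]
top bar0.03 45 med [0.4529 0.0306 0.045 ] mid [0.4513 0.0307 0.0453] ext [0.022 0.018 0.007]
top bar0.05 45 med [0.4553 0.0512 0.0448] mid [0.4535 0.051  0.045 ] ext [0.023 0.018 0.008]
top bar0.07 39 med [0.458  0.0715 0.0449] mid [0.4578 0.0702 0.045 ] ext [0.018 0.016 0.006]
top bar0.09 41 med [0.4601 0.0895 0.0455] mid [0.459  0.0895 0.0458] ext [0.019 0.018 0.007]
top endstop 84 med [0.4609 0.1204 0.0558] mid [0.4612 0.1212 0.0564] ext [0.03  0.02  0.009]
side plate 153 med [ 0.4472 -0.0485  0.0788] mid [ 0.448  -0.0491  0.0781] ext [0.034 0.033 0.008]
side stop 139 med [ 0.4532 -0.0018  0.0924] mid [ 0.4524 -0.0046  0.0915] ext [0.041 0.016 0.01 ]
side head 157 med [ 0.4464 -0.072   0.0992] mid [ 0.4464 -0.0753  0.0969] ext [0.04  0.018 0.012]
side block 454 med [ 0.4453 -0.1184  0.1054] mid [ 0.446  -0.1244  0.1024] ext [0.066 0.045 0.012]
side fixj 95 med [ 0.4384 -0.1652  0.1013] mid [ 0.4381 -0.1649  0.1006] ext [0.043 0.019 0.006]
side bar0.03 63 med [0.4548 0.0293 0.0456] mid [0.4555 0.03   0.0452] ext [0.019 0.017 0.007]
side bar0.05 64 med [0.4563 0.0501 0.0456] mid [0.455  0.0499 0.0448] ext [0.024 0.018 0.007]
side bar0.07 66 med [0.458  0.0692 0.0459] mid [0.4588 0.07   0.0457] ext [0.019 0.019 0.005]
side bar0.09 58 med [0.4596 0.0893 0.0463] mid [0.4604 0.0881 0.0458] ext [0.019 0.015 0.005]
side endstop 160 med [0.4631 0.1225 0.0572] mid [0.463  0.1192 0.0554] ext [0.032 0.021 0.01 ]
```

Target clamp: bar direction is about (0.085, 0.996). The plate centre is near (0.449, -0.039), the stop face near y = -0.012, and about 107 mm of travel is needed. I'll move over it with the fingers closing.

Request:
{"fn": "step_arm", "kwargs": {"rows": [[[0,0,0,0.053,-0.064,0,0],[0,0,0,0.053,-0.064,0,0],[0,0,0,0.053,-0.064,0,0],[0,0,0,0.053,-0.064,0,0],[0,0,0,0.053,-0.064,0,0],[0,0,0,0.053,-0.064,0,0],[0,0,0,0.053,-0.064,0,0],[0,0,0,0.053,-0.064,0,0],[0,0,0,0.053,-0.064,0,0],[0,0,0,0.053,-0.064,0,0]]], "force": 20}}

```text
t: 0.93
tcp_pos: [0.3705, -0.3808, 0.2137]
tool_rot: [-180.0, 0.0, 26.7]
ft_force: [1.1, -0.5, 0.1]
width: 0.0274
grip_force: 0.0
```

Request:
{"fn": "step_arm", "kwargs": {"rows": [[[0,0,0,0.053,-0.064,0,0],[0,0,0,0.053,-0.064,0,0],[0,0,0,0.053,-0.064,0,0],[0,0,0,0.053,-0.064,0,0],[0,0,0,0.053,-0.064,0,0],[0,0,0,0.053,-0.064,0,0],[0,0,0,0.053,-0.064,0,0],[0,0,0,0.053,-0.064,0,0],[0,0,0,0.053,-0.064,0,0],[0,0,0,0.053,-0.064,0,0]]]}}

```text
t: 1.77
tcp_pos: [0.4261, -0.1378, 0.2139]
tool_rot: [-180.0, 0.0, 26.7]
ft_force: [0.6, -0.2, -0.3]
width: 0.0004
grip_force: 0.0
```

Request:
{"fn": "step_arm", "kwargs": {"rows": [[[0,0,0,0.053,-0.064,0,0],[0,0,0,0.053,-0.064,0,0],[0,0,0,0.053,-0.064,0,0],[0,0,0.035,0,0,0,0],[0,0,0.035,0,0,0,0],[0,0,0.035,0,0,0,0],[0,0,0.035,0,0,0,0],[0,0,0.035,0,0,0,0],[0,0,0,0,0,0,0],[0,0,0,0,0,0,0]]]}}

```text
t: 2.6
tcp_pos: [0.4427, -0.0662, 0.2138]
tool_rot: [-180.0, 0.0, -4.6]
ft_force: [-0.6, 0.3, -0.6]
width: 0.0004
grip_force: 0.0
```

Request:
{"fn": "step_arm", "kwargs": {"rows": [[[0,0,0,0.013,-0.044,0,0],[0,0,0,0,-0.044,0,0],[0,0,0,0,0,0.06,0],[0,0,0,0,0,0.06,0],[0,0,0,0,0,0.06,0],[0,0,0,0,0,0.06,0],[0,0,0,0,0,0.06,0],[0,0,0,0,0,0.045,0],[0,0,0,0,0,0,0]]]}}

```text
t: 3.35
tcp_pos: [0.4473, -0.04, 0.1082]
tool_rot: [-180.0, 0.2, -4.5]
ft_force: [-0.1, -0.9, -1.2]
width: 0.0004
grip_force: 0.0
```

```bash
python3 - <<'E'
from h import *
f=arm.grab_frame("side"); im=f["image"][150:330,260:460,::-1]
cv2.imwrite("pics/s1.png",cv2.resize(im,None,fx=4,fy=3.3,interpolation=cv2.INTER_CUBIC)); s=arm.read_state(); print(s["tcp_pos"],s["ft_force"])
P=cloud(f)[150:330,260:460].reshape(-1,3)
for lo in np.arange(.10,.15,.01):
    m=(P[:,2]>lo)&(P[:,2]<lo+.01)&(abs(P[:,0]-.45)<.06)&(abs(P[:,1]+.04)<.04);q=P[m]
    if len(q):print(lo,len(q),np.percentile(q,[5,50,95],axis=0).round(3).tolist())
E
```

```text
[ 0.44806436 -0.0401096   0.10954444] [ 0.62775711 -0.43243515  0.50058685]
0.1 9 [[0.427, -0.076, 0.101], [0.464, -0.069, 0.102], [0.467, -0.036, 0.109]]
0.11 50 [[0.434, -0.035, 0.111], [0.447, -0.032, 0.116], [0.463, -0.029, 0.12]]
0.12 54 [[0.432, -0.034, 0.121], [0.448, -0.032, 0.125], [0.464, -0.028, 0.129]]
0.13 32 [[0.434, -0.033, 0.13], [0.45, -0.03, 0.132], [0.463, -0.026, 0.136]]
```

View pics/s1.png

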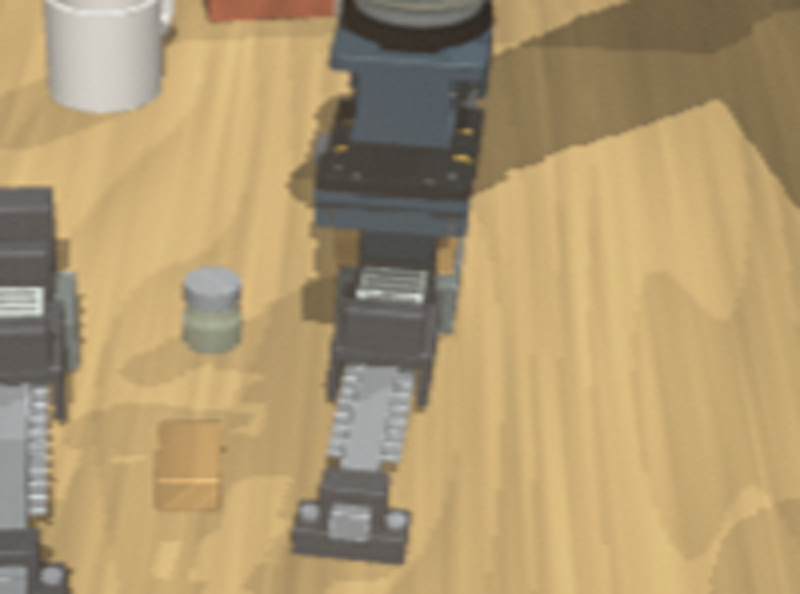

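The closed finger (dark, at crop pixel about (400,250)) is centred over the bar, and its back face is about 8 mm from the TCP axis. I'll shift 10 mm towards the stop, then press.

Request:
{"fn": "step_arm", "kwargs": {"rows": [[[0,0,0,0.002,-0.033,0,0],[0,0,0,0,0,0.04,0],[0,0,0,0,0,0.04,0],[0,0,0,0,0,0.02,0],[0,0,0,0,0,0.01,0],[0,0,0,0,0,0,0],[0,0,0,0,0,0,0]]]}}

```text
t: 3.98
tcp_pos: [0.4507, -0.0303, 0.078]
tool_rot: [-180.0, -0.0, -4.7]
ft_force: [-0.4, 2.2, 2.5]
width: 0.0005
grip_force: 1.0
```

Request:
{"fn": "step_arm", "kwargs": {"rows": [[[0,0,0,0,0,0.01,0],[0,0,0,0,0,0.005,0],[0,0,0,0,0,0,0],[0,0,0,0,0,0,0]]]}}

```text
t: 4.32
tcp_pos: [0.4508, -0.0304, 0.0732]
tool_rot: [-180.0, -0.0, -4.8]
ft_force: [1.8, 1.5, 3.0]
width: 0.0003
grip_force: 1.7
```

Request:
{"fn": "step_arm", "kwargs": {"rows": [[[0,0,0,0,0,0.006,0],[0,0,0,0,0,0.006,0],[0,0,0,0,0,0,0],[0,0,0,0,0,0,0],[0,0,0,0,0,0,0]]]}}

```text
t: 4.73
tcp_pos: [0.4507, -0.0305, 0.0695]
tool_rot: [180.0, -0.0, -4.8]
ft_force: [2.8, 1.9, 4.9]
width: 0.0005
grip_force: 2.2
```

Request:
{"fn": "step_arm", "kwargs": {"rows": [[[0,0,0,0,-0.01,0,0],[0,0,0,0,-0.01,0,0],[0,0,0,0,-0.01,0,0],[0,0,0,0,-0.01,0,0],[0,0,0,0,-0.01,0,0],[0,0,0,0,-0.01,0,0],[0,0,0,0,-0.01,0,0],[0,0,0,0,-0.01,0,0]]]}}

```text
t: 5.4
tcp_pos: [0.4522, -0.0061, 0.0693]
tool_rot: [180.0, 0.0, -4.7]
ft_force: [-1.5, -3.9, 4.5]
width: 0.0002
grip_force: 3.6
```

Request:
{"fn": "step_arm", "kwargs": {"rows": [[[0,0,0,0,-0.014,0,0],[0,0,0,0,-0.014,0,0],[0,0,0,0,-0.014,0,0],[0,0,0,0,-0.014,0,0],[0,0,0,0,-0.014,0,0],[0,0,0,0,-0.014,0,0],[0,0,0,0,-0.014,0,0],[0,0,0,0,-0.014,0,0],[0,0,0,0,-0.014,0,0],[0,0,0,0,-0.014,0,0]]]}}

```text
t: 6.23
tcp_pos: [0.4557, 0.0358, 0.0693]
tool_rot: [180.0, 0.0, -4.8]
ft_force: [-2.4, -3.2, 3.7]
width: 0.0006
grip_force: 3.6
```

Request:
{"fn": "step_arm", "kwargs": {"rows": [[[0,0,0,0,-0.014,0,0],[0,0,0,0,-0.014,0,0],[0,0,0,0,-0.014,0,0],[0,0,0,0,-0.014,0,0],[0,0,0,0,-0.014,0,0],[0,0,0,0,-0.014,0,0],[0,0,0,0,-0.014,0,0],[0,0,0,0,-0.014,0,0],[0,0,0,0,-0.014,0,0],[0,0,0,0,-0.014,0,0]]]}}

```text
t: 7.07
tcp_pos: [0.4594, 0.0776, 0.0693]
tool_rot: [-180.0, -0.0, -4.8]
ft_force: [-0.8, -4.3, 2.9]
width: 0.0004
grip_force: 3.5
```

Request:
{"fn": "step_arm", "kwargs": {"rows": [[[0,0,0,0,-0.007,0,0],[0,0,0,0,-0.007,0,0],[0,0,0,0,-0.005,0,0]]]}}

```text
t: 7.32
tcp_pos: [0.4597, 0.0825, 0.0693]
tool_rot: [179.9, 0.0, -4.7]
ft_force: [0.3, -33.2, 3.9]
width: 0.0008
grip_force: 17.2
```

Request:
{"fn": "step_arm", "kwargs": {"rows": [[[0,0,0,0,0,0,0],[0,0,0,0,0,0,0]]]}}

```text
t: 7.48
tcp_pos: [0.4598, 0.0823, 0.0693]
tool_rot: [179.9, 0.0, -4.7]
ft_force: [-1.9, -14.9, 3.3]
width: 0.0006
grip_force: 10.1
```

```bash
python3 - <<'E'
from h import *
f=arm.grab_frame("side"); im=f["image"][190:330,310:410,::-1]
cv2.imwrite("pics/s2.png",cv2.resize(im,None,fx=4,fy=4,interpolation=cv2.INTER_CUBIC))
P=cloud(f)[190:330,300:400].reshape(-1,3);m=(P[:,2]>.087)&(P[:,2]<.096)&(P[:,1]>.05)&(P[:,1]<.13)
print(np.percentile(P[m],[3,50,97],axis=0).round(4),m.sum())
E
```

```text
[[0.4414 0.1027 0.0873]
 [0.4629 0.107  0.0916]
 [0.4828 0.1102 0.0952]] 89
```

View pics/s2.png

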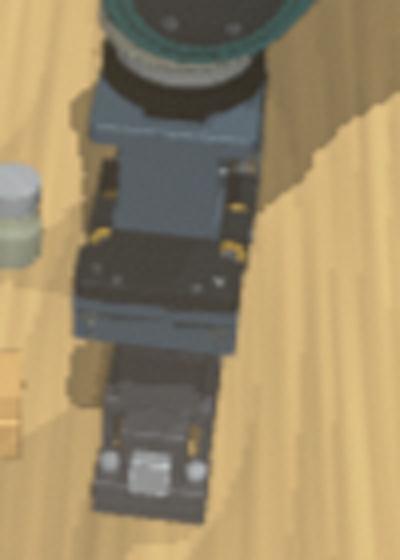

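The jaw's thumb stop now sits flush against the end stop (crop about (160,410)). I'll lift straight up while still lightly against the stop, so the jaw isn't dragged back.

Request:
{"fn": "step_arm", "kwargs": {"rows": [[[0,0,0,0,0,-0.01,0],[0,0,0,0,0,-0.015,0],[0,0,0,0,0,-0.02,0],[0,0,0,0,0.015,0,0],[0,0,0,0,0,-0.04,0],[0,0,0,0,0,-0.06,0],[0,0,0,0,0,-0.08,0],[0,0,0,0,0,-0.08,0],[0,0,0,0,0,-0.08,0],[0,0,0,0,0,-0.08,0]]]}}

```text
t: 8.37
tcp_pos: [0.4592, 0.0784, 0.21]
tool_rot: [-180.0, -0.0, -4.8]
ft_force: [0.1, -0.4, 0.3]
width: 0.0005
grip_force: 0.0
```

Request:
{"fn": "step_arm", "kwargs": {"rows": [[[0,0,0,0,0.08,0,0],[0,0,0,0,0.1,0,0],[0,0,0,0,0.1,0,0],[0,0,0,0,0.1,0,0],[0,0,0,0,0.1,0,0],[0,0,0,0,0.1,0,0],[0,0,0,0,0.1,0,0],[0,0,0,0,0.08,0,0],[0,0,0,0,0,0,0],[0,0,0,0,0,0,0]]]}}

```text
t: 9.2
tcp_pos: [0.4403, -0.1496, 0.2087]
tool_rot: [-180.0, -0.0, -4.9]
ft_force: [-0.3, 0.2, 0.1]
width: 0.0002
grip_force: 0.0
```

```bash
python3 - <<'E'
from h import *
f=arm.grab_frame("side"); np.savez("side3.npz",P=cloud(f),im=f["image"]); im=f["image"][150:350,220:420,::-1]
cv2.imwrite("pics/s3.png",cv2.resize(im,None,fx=3,fy=3,interpolation=cv2.INTER_CUBIC))
Q=cloud(f)[190:330,325:385].reshape(-1,3)
for n,a,b,lo,hi in(("stop",.08,.125,.086,.1),("plate",.045,.085,.06,.088),("head",0,.035,.09,.107)):
    m=(Q[:,1]>a)&(Q[:,1]<b)&(Q[:,2]>lo)&(Q[:,2]<hi);print(n,m.sum(),np.percentile(Q[m],[3,50,97],axis=0).round(4).tolist() if m.any() else"")
s=arm.read_state();print(s["t"],s["tcp_pos"],s["ft_force"])
E
```

```text
stop 170 [[0.4414, 0.0929, 0.0866], [0.4612, 0.1044, 0.0926], [0.4815, 0.1101, 0.0959]]
plate 242 [[0.4337, 0.0457, 0.0605], [0.4559, 0.0611, 0.0787], [0.4842, 0.0792, 0.0813]]
head 97 [[0.4346, 0.0215, 0.0941], [0.4575, 0.0296, 0.1005], [0.4761, 0.0347, 0.1032]]
9.25 [ 0.44034358 -0.14886991  0.2087103 ] [-0.22217457 -1.16010134  0.84025696]
```

View pics/s3.png

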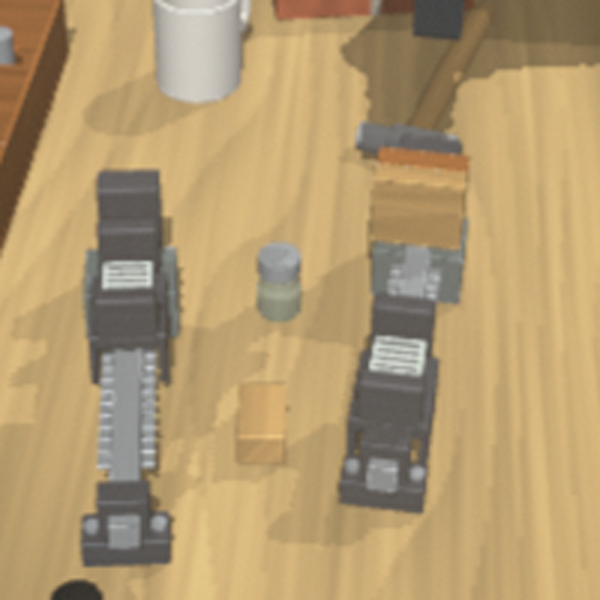

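The jaw rests against the end stop (about (390,440)) and the plate is up at 78.7 mm (about (397,355)). The block still stands at about (418,200), and the rest of the scene looks unchanged. The robot is clear, so I'm handing in.

```bash
python3 -c "
from workcell import arm
print(arm.job_done())"
```

```text
the job is handed in; nothing more can be done
None
```

The block's clamp is open: its sliding jaw is fully back against the end stop, the release plate has sprung up, the block still stands, and the job was handed in at about 9 s with nothing else seen to move.

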